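# Click the router's push-to-turn dial round to the yellow mark

### The arm

A 7-joint arm with a two-finger parallel gripper is mounted at the origin on the work surface. World frame = base frame: x ahead of the robot, y to its left, z up, the work surface at z = 0. Lengths are in mm, angles in rad, forces in N, time in s.
With the tool pointing down it reaches from about 400 to 875 mm from the base axis. Payload 19.3 kg.
Tool frame: the origin (TCP) lies at the very end of the fingers, on their centre line; the grasp point (between the pads) lies 19 mm behind it (grip_point_offset is the z of the grasp point in the tool frame, in mm); z points along the fingers, y is the line along which they close (so a half turn about z gives the same grasp; the last joint's range is limited). The gripper opens to 85 mm and grips with 20 to 120 N. Pads are 22 mm wide; open, the fingers measure 114 mm over their backs; the gripper's body (76 mm by 85 mm) begins 54 mm behind the grasp point. The pads swing forward as they close: fully open they stand 13 mm farther back than shut.
Start: joints at [1.278, 0.521, -0.036, 1.599, 0.021, 1.021, -0.113], TCP at [138.073, -609.549, 192.091] pointing down, gripper open.
Joint ranges: [-2.91, 2.91], [-0.3, 2.13], [-1.5, 1.42], [0.17, 2.43], [-1.26, 4.41], [0.16, 1.93], [-2.52, 2.52]. Speed limits (rad/s): [1.89, 1.89, 2.39, 2.39, 3.01, 3.01, 3.01].

### API

Orientations are given as a 3x3 rotation matrix whose columns are the frame's x, y, z axes.
In Python, from workcell import movep, movel, goto_joints, open_gripper, clamp, wait, inverse_kinematics, read_state, camera, PlanningError, finish_job, grip_point_offset gives the robot as it stands. Calls block until the motion is done:
- movep(position, orientation): joint-space move of the TCP to a pose.
- movel(position, frame=None, max_speed=150, guard=None): straight line of the TCP; frame=None keeps the orientation; max_speed is the mean speed in mm/s. With guard (N) it stops when the force on the tool has changed by that much, and returns True; else False.
- goto_joints(angles): joint-space move.
- open_gripper() and clamp(): open the fingers fully, or close them until they stop; the grip force is fixed at half the most.
- wait(seconds).
- inverse_kinematics(position, orientation): joint angles nearest the present ones, or None.
- read_state(): the state.
- camera(name): name is "side" or "top" or "wrist"; returns a dict with "image" (400x640x3 uint8, blue, green, red), "range_z" (400x640 float32, mm along the optical axis (not along the pixel's ray), 0 where there is no reading), "fx", "fy", "cx", "cy" (pixels), "cam_to_world" (4x4, takes a point from camera to world coordinates). Camera axes: x right, y up, looking along -z (the intrinsics and any distortion apply to the point x, -y, -z); pixel columns grow to the right and rows downward; lengths in mm; the calibration is good to about 2 mm. The wrist camera is an equidistant fisheye: a pixel r from the principal point sees the ray r / f radians off the axis. A picture is of the moment at which its call begins.
A pose or a line that the arm cannot do raises PlanningError and nothing moves.
- finish_job(): hands the job in; it is judged then, once.
The state is a dict: "time": time; "qpos": joint angles; "qvel": joint speeds; "joint_efforts": joint torques, N m; "eef_pos": TCP position; "tool_rot": TCP orientation; "ft_force": force on the tool from outside, world axes, zero at the start; "torque": the same for the moment, N m; "finger_gap": finger opening in mm; "gripper_force": force on a finger pad.
Only numpy, scipy, OpenCV 4.12 (cv2) and the standard library are available. Lean on these libraries where they do the work, as an engineer would, in place of code of your own. Each camera call takes 0.05 s, during which the arm holds its last target. There are 200 camera calls.

### The job

Set the mode dial on the white router's sloping face to the yellow dot: push the black knob in, turn it clockwise click by click until its white line points at the yellow dot, and let it spring back out and lock there. Never turn it as far as the next dot, the red one (that wipes the router), and leave the other things on the desk where they lie.

Things in the scene. Friction and masses are not known exactly. Their poses are not given: they have to be found in the camera images.
- router: White router, 170 mm deep (x), 250 wide (y), fixed to the desk. Origin: centre of its underside; x points to its rear, z up. Flat top 100 mm high over the rear 72 mm; two antennas behind it (x = 104, y = +-100, tops at 220 mm). In front of the flat top a face 122 mm long slopes at 30 degrees from level, down to 34 mm height at the front (-x, toward the robot).
- dial_grip (a point): Point on the axis of the black dial knob, 31 mm above the sloping face (knob out), inside its grip bar. z: axis, out of the face; x: where the knob's white line points; y: across the bar (close the fingers along y). Bar from x = -19 to +31 mm, 14 mm wide (y), top 40 mm above the face, on a skirt disc 52 mm wide whose top is 7 mm above the face. The knob yields up to 5 mm inward.
- yellow_dot (a point): Yellow dot, 10 mm wide, on the face 38 mm from the dial's axis: the wanted position. Axes: z out of the face, x up the slope, y to the left seen from the robot. The dial's axis meets the face at x = -35, y = 0, z = 65 mm in the router's frame.
- red_dot (a point): Red dot, 10 mm wide, on the face 38 mm from the dial's axis, one click (30 degrees) clockwise of the yellow dot: never to be reached.
- dial (a joint): Dial turn (rad), growing clockwise. 8 clicks 0.5236 rad (30 degrees) apart, a dot at each: 0 at the first white dot (white line 105 degrees left of straight up the slope), 3.14 at yellow, 3.67 at red, the end stop. Starts at dot 1, 2 or 3. A detent pulls it into each click (0.1 N m to leave; snaps on past half way). Turns more than 4 degrees only while the knob is pushed in.
- dial_press (a joint): How far the knob is pushed in (m): 0 out and locked, 0.005 fully in, against a solid stop. Its spring takes 3.6 N to start and 8 N fully in; the dial turns from about 0.0035 on. Let go at or near a click, the dial centres itself, springs out and locks.
- usb_stick: Black USB stick, 48 x 18 x 9 mm, loose, in front of the router on the left. Origin: its underside. Leave it alone.
- plug: Yellow network plug, 46 x 12 x 16 mm, loose, in front of the router on the right. Origin: its underside. Leave it alone.
- screwdriver: Red-handled screwdriver, 170 mm long, lying to the left of the router. Origin: its underside. Leave it alone.
- notes: Yellow note block, 75 x 75 x 30 mm, loose, on the right. Origin: its underside. Leave it alone.
- mug: Blue mug, 80 mm wide, 95 mm high, far left. Origin: its underside. Leave it alone.
- phone: Black phone, 150 x 72 x 8 mm, on the left. Origin: its underside. Leave it alone.
- adapter: Black power adapter, 75 x 45 x 30 mm with two brass prongs, on the right. Origin: its underside. Leave it alone.

How it is judged (in metres and radians):
On the way, in this order (a step that is already met when the one before it is completed fails the run):
1. the knob is pushed in (value of joint dial_press above 0.003 m), for 0.1 s.
2. the dial stands at the yellow dot (value of joint dial between 3.05159 and 3.23159 rad), for 0.2 s.
At the end, for the whole second after the job is handed in: The dial rests at the yellow dot within 5 degrees (0.09 rad of 3.14), not turning, and the knob is out again (pushed in less than 1.5 mm) (all of step 2 and value of joint dial_press below 0.0015 m and velocity of joint dial between -0.05 and 0.05 rad/s); the robot touches nothing.
It fails at once if the dial reaches the red dot (to within a quarter of a click) (value of joint dial above 3.534 rad).
It fails at once if something else on the desk is moved by more than 20 mm (distance of any of usb_stick, plug, screwdriver, notes, mug, phone, adapter from where it was at the start of the episode above 0.02 m).
It also fails if it takes over 48 s, if anything falls off the work surface, if the arm or the gripper's body presses on something with over 40 N, if the wrist force passes 120 N, or if a joint passes its speed limit or range.

## Working session

There is one attempt and no reset: what is moved stays moved. The work goes in short steps, each a Python script; the robot and the scene stay as the last script left them, time stands still between calls to the robot, and variables do not carry over. Pictures are saved under pics/ and viewed, at most 10 in all, crops included, and the job is handed in when it is done.

```bash
mkdir -p pics; ls; python3 - <<'E'
from workcell import *
import cv2,numpy as np
for n in ("top","side"):
    c=camera(n); cv2.imwrite(f"pics/{n}0.png",c["image"]); np.savez(f"{n}0.npz",**c)
    print(n,c["fx"],c["fy"],c["cx"],c["cy"],c["cam_to_world"].round(3).tolist())
s=read_state(); print(s, grip_point_offset)
E
```

```text
pics
top 465.7581205220645 465.7581205220645 318.2910183296951 208.49256322039335 [[-0.024, 0.985, -0.17, 320.035], [-1.0, -0.027, -0.014, 7.991], [-0.019, 0.17, 0.985, 1438.873], [0.0, 0.0, 0.0, 1.0]]
side 376.7606143737513 376.7606143737513 320.64163028441686 196.2732191127174 [[0.983, 0.132, -0.124, 448.236], [-0.18, 0.638, -0.748, -776.16], [-0.02, 0.758, 0.652, 777.438], [0.0, 0.0, 0.0, 1.0]]
{'time': 0.1, 'qpos': array([ 1.27780921,  0.52192946, -0.03636885,  1.59992369,  0.02119594,
        1.02111346, -0.11280893]), 'qvel': array([-0.00109764, -0.00281072,  0.00155235, -0.00111945, -0.00033628,
        0.00144041,  0.0003758 ]), 'joint_efforts': array([ 3.62422623e-03, -9.28481627e+01,  1.98368043e+00, -3.70531118e+01,
        1.80364901e-02,  5.43075163e-03,  6.46548074e-05]), 'eef_pos': array([ 138.01038116, -609.23234597,  191.60816907]), 'tool_rot': array([[ 9.75282463e-01,  2.20961645e-01, -2.62285792e-04],
       [ 2.20961796e-01, -9.75281997e-01,  9.54049674e-04],
       [-4.49942253e-05, -9.88423056e-04, -9.99999510e-01]]), 'ft_force': array([ 0.21621901,  0.34320618, -0.80741725]), 'torque': array([-2.70439409e-02,  2.38442795e-02,  5.84216612e-05]), 'gripper_force': 0.0, 'finger_gap': 85.0803151770942} -18.700000000000003
```

View pics/top0.png

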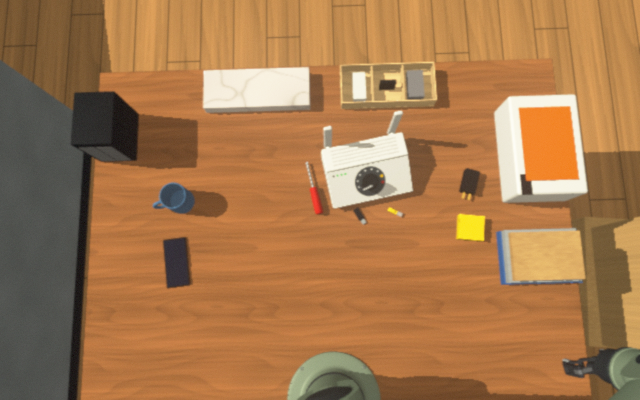

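View pics/side0.png

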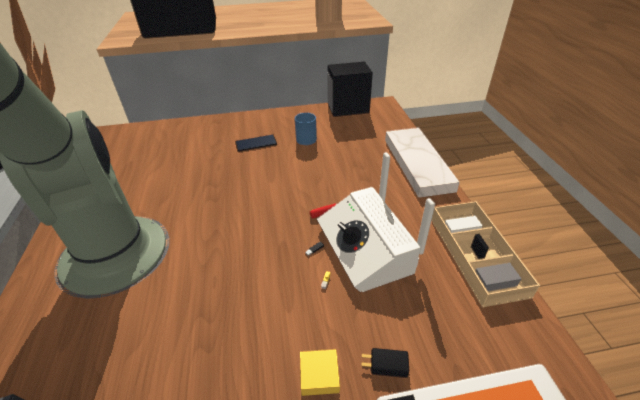

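The top view shows the router at about (368,168), slightly yawed, with its dial at about (370,180). The USB stick (360,215) and plug (396,212) lie in front of it, and the screwdriver (316,190) is to its left. The side view agrees, with the dial at (352,235). Next I'll get a rough router pose from the depth.

```bash
cat > h.py <<'E'
import numpy as np, cv2
def cloud(c):
    v,u=np.mgrid[0:400,0:640]; z=c["range_z"].astype(float)
    p=np.stack([(u-c["cx"])/c["fx"]*z,-(v-c["cy"])/c["fy"]*z,-z],-1)
    T=c["cam_to_world"]; return p@T[:3,:3].T+T[:3,3]
def fit(P):
    m=np.median(P,0)
    for _ in range(6):
        n=np.linalg.svd(P-P.mean(0),full_matrices=False)[2][2]; d=(P-P.mean(0))@n
        P=P[abs(d)<max(2,2*d.std())]
    return P.mean(0),n*np.sign(n[2])
E
python3 - <<'E'
import numpy as np,cv2
from h import *
for n in("top","side"):
    c=dict(np.load(n+"0.npz")); P=cloud(c); im=c["image"]
    hsv=cv2.cvtColor(im,cv2.COLOR_BGR2HSV)
    x,y,z=P[...,0],P[...,1],P[...,2]
    m=(hsv[...,1]<70)&(hsv[...,2]>110)&(z>28)&(z<115)
    m=m&(x>350)&(x<700)&(y>-350)&(y<150)
    k,l,st,_=cv2.connectedComponentsWithStats(m.astype(np.uint8)); i=1+np.argmax(st[1:,4]); m=l==i
    r=cv2.minAreaRect(P[m][:,:2].astype(np.float32)); print(n,m.sum(),r,cv2.boxPoints(r).round().tolist())
    s=m&(z>38)&(z<94); print(fit(P[s]))
    t=m&(z>96); print("top",cv2.minAreaRect(P[t][:,:2].astype(np.float32)),np.median(z[t]))
    k=(hsv[...,2]<70)&(z>60)&(z<130)&(np.hypot(x-r[0][0],y-r[0][1])<90)
    print("knob",np.median(P[k],0),k.sum())
E
```

```text
top 2911 ((653.5538330078125, -126.67236328125), (138.7545928955078, 250.67523193359375), 10.632885932922363) [[562.0, -16.0], [608.0, -263.0], [745.0, -237.0], [699.0, 9.0]]
(array([ 638.7172219 , -127.71287196,   66.32833811]), array([-0.4856565 , -0.09300128,  0.86918843]))
top ((682.5443725585938, -98.62704467773438), (37.487125396728516, 211.191162109375), 0.9166507124900818) 100.02671855857102
knob [ 633.39786887 -134.10474741   82.73471946] 84
side 3495 ((651.4146728515625, -126.12689208984375), (139.22549438476562, 253.1072998046875), 10.321089744567871) [[560.0, -14.0], [606.0, -263.0], [743.0, -238.0], [697.0, 11.0]]
(array([ 641.07816619, -143.68002105,   65.58376528]), array([-0.48941867, -0.09524098,  0.86683247]))
top ((652.0684814453125, -96.02410888671875), (209.57168579101562, 95.5766372680664), 89.99024200439453) 98.78202212379188
knob [ 640.32011059 -137.90668734   76.53428755] 427
```

```bash
cat >> h.py <<'E'
yaw=np.radians(10.75); cx,sx=np.cos(yaw),np.sin(yaw)
s30,c30=.5,np.sqrt(.75)
U=np.array([c30*cx,c30*sx,s30]); V=np.array([-sx,cx,0]); N=np.cross(U,V)
A=np.array([633.5,-129.8,65.])
def rot(L,flip=0):
    """tool with x along the direction L deg left of up-slope (or reversed), z into face"""
    a=np.radians(L+180*flip); x=np.cos(a)*U+np.sin(a)*V
    return np.column_stack([x,np.cross(-N,x),-N])
E
python3 - <<'E'
from workcell import *
from h import *
for L in range(-90,271,30):
    r=inverse_kinematics(list(A+N*12),rot(L)); r2=inverse_kinematics(list(A+N*200),rot(L))
    print(L,None if r is None else np.round(r,2),None if r2 is None else np.round(r2,2))
E
```

```text
-90 [ 0.87  0.71 -0.87  2.08  1.44  0.3   2.24] [ 0.45  0.17 -0.14  2.15 -0.57  0.42 -2.16]
-60 [-0.55  1.23  1.38  2.14  4.38  1.35 -0.75] [ 0.56  0.17 -0.26  2.15 -0.52  0.41 -1.69]
-30 [-0.55  1.23  1.38  2.14  4.38  1.35 -0.23] [ 0.66  0.18 -0.38  2.14 -0.45  0.4  -1.22]
0 [ 1.1   0.96 -1.28  2.07  1.56  0.67 -2.44] [ 0.76  0.19 -0.49  2.14 -0.39  0.4  -0.75]
30 [ 1.1   0.96 -1.28  2.07  1.56  0.67 -1.92] [ 0.83  0.2  -0.57  2.13 -0.34  0.39 -0.28]
60 [ 0.87  0.71 -0.87  2.08  1.44  0.3  -1.42] [ 0.88  0.21 -0.63  2.13 -0.3   0.39  0.21]
90 [ 0.87  0.71 -0.87  2.08  1.44  0.3  -0.9 ] [ 0.93  0.21 -0.68  2.13 -0.26  0.39  0.69]
120 [ 0.75  0.65 -0.69  2.08  1.38  0.18 -0.36] [ 0.98  0.22 -0.74  2.13 -0.21  0.38  1.17]
150 [ 0.77  0.66 -0.72  2.08  1.39  0.2   0.16] [ 0.93  0.21 -0.69  2.13 -0.26  0.39  1.74]
180 [ 0.87  0.71 -0.87  2.08  1.44  0.3   0.67] [ 0.84  0.2  -0.58  2.13 -0.33  0.39  2.33]
210 [ 0.87  0.71 -0.87  2.08  1.44  0.3   1.19] [ 1.35  0.37 -1.24  2.11  0.37  0.43  2.21]
240 [ 0.87  0.71 -0.87  2.08  1.44  0.3   1.72] [-0.64  0.4   1.25  2.19 -1.19  0.76 -2.07]
270 [ 0.87  0.71 -0.87  2.08  1.44  0.3   2.24] [ 0.45  0.17 -0.14  2.15 -0.57  0.42 -2.16]
```

```bash
python3 - <<'E'
from workcell import *
from h import *
import cv2
p=A+N*200
q=inverse_kinematics(list(p),rot(180)); print(q)
movep(list(p),rot(180))
c=camera("wrist"); np.savez("w1.npz",**c); cv2.imwrite("pics/w1.png",c["image"])
s=read_state(); print(s["time"],s["eef_pos"]-p,s["qpos"].round(2)); print(c["fx"],c["cx"],c["cy"],c["cam_to_world"].round(3).tolist())
E
```

```text
[ 0.84162989  0.20117455 -0.58259503  2.13260461 -0.33108531  0.3901274
  2.33126395]
2.3333 [-0.00997808 -0.49688783 -0.02831411] [ 0.84  0.2  -0.58  2.13 -0.33  0.39  2.33]
309.70691628693146 327.4000073693873 202.2745128901762 [[-0.185, -0.664, -0.724, 380.562], [0.983, -0.125, -0.137, -177.379], [0.001, -0.737, 0.676, 358.247], [0.0, 0.0, 0.0, 1.0]]
```

View pics/w1.png

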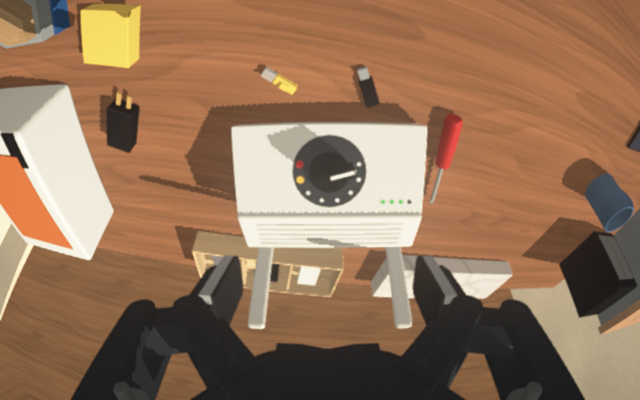

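The wrist view, seen from above with up-slope pointing down in the image, shows red at (300,165) and yellow at (300,180). The white dots run round to (359,164), and the white line goes from (331,178) to (355,172). Next I'll cast rays to refine the axis and find the line angle.

```bash
cat >> h.py <<'E'
def wray(c,uv,h,A=A):
    """fisheye pixels -> points on plane h mm above the face, in (U,V) rel. to A"""
    d=(np.asarray(uv,float)-[c["cx"],c["cy"]])/c["fx"]; r=np.linalg.norm(d,axis=1)+1e-9
    k=np.sin(r)/r; D=np.column_stack([d[:,0]*k,-d[:,1]*k,-np.cos(r)])
    T=c["cam_to_world"]; D=D@T[:3,:3].T; o=T[:3,3]
    t=((A+h*N-o)@N)/(D@N); P=o+D*t[:,None]-A
    return np.column_stack([P@U,P@V])
def blobs(m,amin=3):
    n,l,st,ce=cv2.connectedComponentsWithStats(m.astype(np.uint8)); return [(ce[i],st[i,4],l==i) for i in range(1,n) if st[i,4]>=amin]
E
cat > meas.py <<'E'
from h import *
from scipy.optimize import least_squares
def measure(c):
    im=c["image"]; hsv=cv2.cvtColor(im,cv2.COLOR_BGR2HSV).astype(int); H,S,Vv=hsv[...,0],hsv[...,1],hsv[...,2]
    v,u=np.mgrid[0:400,0:640]; al=np.column_stack([u.ravel(),v.ravel()])
    g=wray(c,al,0); R0=np.hypot(*g.T).reshape(400,640)
    near=(R0>26)&(R0<48)
    out={}
    for nm,m in (("yellow",(S>110)&(H>15)&(H<35)&(Vv>120)),("red",(S>110)&((H<8)|(H>172))&(Vv>90))):
        b=blobs(m&near)
        if b: out[nm]=wray(c,[max(b,key=lambda t:t[1])[0]],0)[0]
    g40=wray(c,al,40); R40=np.hypot(*g40.T).reshape(400,640)
    w=(S<70)&(Vv>120)&(R40<36)
    b=blobs(w,8)
    out["white"]=[(wray(c,[t[0]],0)[0].round(1),wray(c,[t[0]],40)[0].round(1),t[1]) for t in b]
    if b:
        t=max(b,key=lambda t:t[1]); q=g40[t[2].ravel()]; vx,vy,x0,y0=cv2.fitLine(q.astype(np.float32),cv2.DIST_L2,0,.01,.01).ravel()
        out["line"]=(np.degrees(np.arctan2(vy,vx)).round(1),x0,y0)
    return out
E
python3 - <<'E'
from meas import *
c=dict(np.load("w1.npz")); print(measure(c))
px=[(300,165),(300,180),(308,193),(322,200),(338,200),(351,193),(359,180),(359,164)]
g=wray(c,px,0); print(g.round(1))
# expected dots
L=np.radians(105-30*np.arange(7,-1,-1)); e=38*np.column_stack([np.cos(L),np.sin(L)])
print((g-e).round(1),(g-e).mean(0)); 
E
python3 -c "
import cv2;i=cv2.imread('pics/w1.png')[120:240,260:400];cv2.imwrite('pics/w1c.png',cv2.resize(i,None,fx=5,fy=5,interpolation=2))"
```

```text
{'yellow': array([ 13.68944142, -34.77109132]), 'red': array([ -6.26535402, -34.87526637]), 'white': [(array([ 7.9, 20. ]), array([-0.9, 18. ]), np.int32(141)), (array([13.3, 38.1]), array([ 4. , 34.1]), np.int32(14)), (array([ 31. , -24.9]), array([ 19.8, -22.3]), np.int32(27)), (array([30.7, 29.6]), array([19.5, 26.6]), np.int32(27)), (array([40.9, -7.3]), array([28.6, -6.5]), np.int32(27)), (array([40.8, 12.2]), array([28.6, 11. ]), np.int32(26))], 'line': (np.float32(-74.5), np.float32(-0.8854793), np.float32(17.953165))}
[[ -5.1 -34.1]
 [ 14.3 -34.5]
 [ 31.6 -24.6]
 [ 41.   -6.7]
 [ 41.   14. ]
 [ 31.6  30.7]
 [ 14.4  40.6]
 [ -6.3  40.1]]
[[4.8 2.6]
 [4.5 2.2]
 [4.7 2.3]
 [4.3 3.2]
 [4.3 4.2]
 [4.8 3.8]
 [4.6 3.9]
 [3.6 3.4]] [4.44079631 3.17923893]
```

View pics/w1c.png

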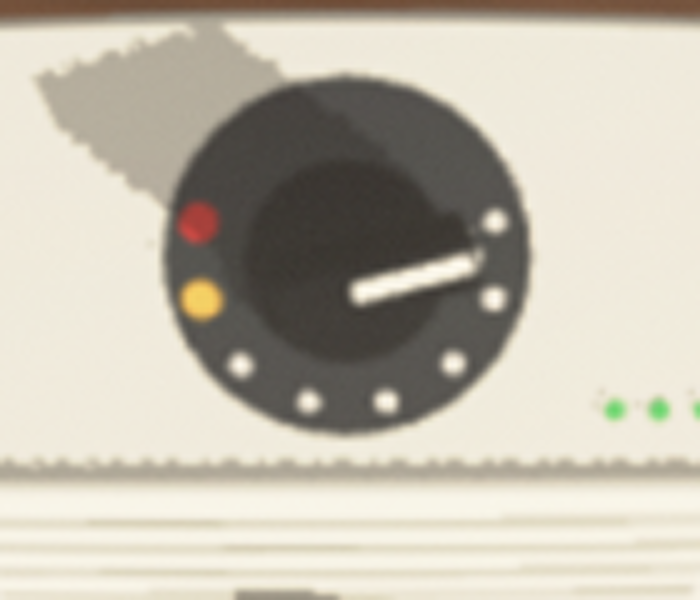

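The line is at 105° left, so the dial is at dot 1 and needs 180° clockwise. The ring of dots puts the axis about (4, 2.2) mm from my guess. I'll check the IK branch, then take a second picture turned 180° to cancel the camera-mount error.

```bash
python3 - <<'E'
from workcell import *
from h import *
B=A+4*U+2.2*V
for h in (150,100,50,12):
  for L in (115,60,0,-60,-85):
    r=inverse_kinematics(list(B+N*h),rot(L)); print(h,L,None if r is None else np.round(r,2))
movep(list(A+N*200),rot(120)); cs=camera("wrist"); np.savez("w2.npz",**cs)
movep(list(A+N*200),rot(-60)); cs=camera("wrist"); np.savez("w3.npz",**cs)
print(read_state()["time"],read_state()["qpos"].round(2))
from meas import measure
for f in ("w2","w3"): print(measure(dict(np.load(f+".npz"))))
E
```

```text
150 115 [ 0.55  0.28 -0.31  2.14 -0.51  0.29  1.35]
150 60 [ 0.37  0.27 -0.09  2.15 -0.7   0.32  0.57]
150 0 [-0.35  0.36  0.8   2.18 -1.22  0.56  0.01]
150 -60 [-0.35  0.36  0.8   2.18 -1.22  0.56 -1.04]
150 -85 [-0.35  0.36  0.8   2.18 -1.22  0.56 -1.47]
100 115 [ 0.53  0.39 -0.33  2.13 -0.52  0.19  1.36]
100 60 [ 0.39  0.37 -0.16  2.14 -0.82  0.22  0.69]
100 0 [ 0.13  0.38  0.17  2.15 -1.15  0.31 -0.06]
100 -60 [ 0.13  0.38  0.17  2.15 -1.15  0.31 -1.1 ]
100 -85 [ 0.13  0.38  0.17  2.15 -1.15  0.31 -1.54]
50 115 [ 0.9   0.62 -0.88  2.1   1.19  0.28 -0.24]
50 60 [ 0.9   0.62 -0.88  2.1   1.19  0.28 -1.2 ]
50 0 [ 0.9   0.62 -0.88  2.1   1.19  0.28 -2.25]
50 -60 [ 0.31  0.48 -0.09  2.12 -1.24  0.18 -1.  ]
50 -85 [ 1.03  0.71 -1.08  2.09  1.32  0.42  2.46]
12 115 [ 1.09  0.95 -1.28  2.06  1.55  0.67 -0.43]
12 60 [ 1.09  0.95 -1.28  2.06  1.55  0.67 -1.39]
12 0 [ 1.09  0.95 -1.28  2.06  1.55  0.67 -2.44]
12 -60 [-0.56  1.22  1.38  2.14  4.38  1.34 -0.77]
12 -85 [ 0.86  0.71 -0.87  2.07  1.43  0.3   2.34]
3.5917 [ 0.62  0.18 -0.33  2.14 -0.48  0.41  1.42]
{'yellow': array([ 13.42240541,
[... 222 characters left out ...]
5, -30.4]), np.int32(146)), (array([40.5, -7.5]), array([32.3,  0.3]), np.int32(23)), (array([ 30.9, -25. ]), array([ 23.7, -15.3]), np.int32(25))], 'line': (np.float32(-74.2), np.float32(-1.2145269), np.float32(19.249758))}
{'yellow': array([ 13.55162833, -34.74417118]), 'red': array([ -6.47106439, -34.90906792]), 'white': [(array([ 3.1, 13.5]), array([-1.2, 19.1]), np.int32(148)), (array([38.7, 11.3]), array([30.7, 17.2]), np.int32(8)), (array([ 10.2, -41.6]), array([  5.1, -30.2]), np.int32(149)), (array([40.9, -7.7]), array([32.6,  0.1]), np.int32(26)), (array([ 31. , -24.9]), array([ 23.8, -15.3]), np.int32(23))], 'line': (np.float32(10.7), np.float32(5.173121), np.float32(-30.219675))}
```

```bash
cat >> h.py <<'E'
B=A+4*U+2.1*V-0.5*N
E
python3 - <<'E'
from workcell import *
from h import *
s=read_state(); print(s["tool_rot"].round(2).tolist(), rot(-60).round(2).tolist())
for h in (130,110,90,80,70,60):
  for L in (105,195):
    r=inverse_kinematics(list(B+N*h),rot(L)); print(h,L,None if r is None else np.round(r,2))
a=measure=None
from meas import measure
for n in ("top","side"):  # dots in the fixed cameras, plane cast
    c=dict(np.load(n+"0.npz")); hsv=cv2.cvtColor(c["image"],cv2.COLOR_BGR2HSV).astype(int)
    P=cloud(c)-A; m=(np.hypot(P@U,P@V)<55)&(abs(P@N)<12)
    for nm,k in(("y",(hsv[...,0]>15)&(hsv[...,0]<35)&(hsv[...,1]>90)&(hsv[...,2]>100)),("r",((hsv[...,0]<8)|(hsv[...,0]>172))&(hsv[...,1]>80)&(hsv[...,2]>60))):
        q=P[m&k]; print(n,nm,len(q),(q@np.column_stack([U,V,N])).mean(0).round(1) if len(q) else "")
E
```

```text
[[-0.59, 0.64, 0.49], [0.77, 0.63, 0.09], [-0.25, 0.43, -0.87]] [[0.59, -0.64, 0.49], [-0.77, -0.63, 0.09], [0.25, -0.43, -0.87]]
130 105 [ 0.54  0.32 -0.31  2.14 -0.52  0.25  1.19]
130 195 [ 0.72  0.35 -0.53  2.13 -0.18  0.23  2.44]
110 105 [ 0.53  0.37 -0.33  2.14 -0.52  0.21  1.19]
110 195 [ 0.67  0.39 -0.5   2.13 -0.16  0.19  2.42]
90 105 [ 0.53  0.41 -0.34  2.13 -0.52  0.16  1.19]
90 195 [ 0.78  0.46 -0.66  2.12  0.39  0.17  1.89]
80 105 [ 0.44  0.42 -0.24  2.13 -0.77  0.17  1.43]
80 195 [ 0.93  0.55 -0.88  2.11  0.93  0.26  1.39]
70 105 [ 0.28  0.44 -0.04  2.13 -1.15  0.21  1.79]
70 195 [ 0.92  0.57 -0.88  2.11  1.03  0.26  1.3 ]
60 105 [ 0.28  0.46 -0.04  2.13 -1.22  0.2   1.86]
60 195 [ 0.91  0.6  -0.88  2.1   1.12  0.27  1.22]
top y 16 [ 13.1 -36.2   0.4]
top r 14 [ -6.6 -36.7  -1.1]
side y 16 [ 11.7 -34.9  -1.8]
side r 17 [ -8.1 -35.   -1.3]
```

```bash
python3 - <<'E'
from workcell import *
from h import *
q=np.array(inverse_kinematics(list(B+N*80),rot(195))); q[6]-=np.pi/2
goto_joints(list(q))
s=read_state(); print(s["time"],((s["eef_pos"]-B)@np.column_stack([U,V,N])).round(2),np.abs(s["tool_rot"]-rot(105)).max().round(3))
print(movel(list(B+N*12.5),frame=rot(105),max_speed=60,guard=15))
s=read_state(); print(s["time"],((s["eef_pos"]-B)@np.column_stack([U,V,N])).round(2),s["qpos"].round(2))
f0=s["ft_force"]
clamp(); wait(.3); s=read_state()
print(s["time"],s["finger_gap"],s["gripper_force"],((s["ft_force"]-f0)@np.column_stack([U,V,N])).round(2),s["torque"],((s["eef_pos"]-B)@np.column_stack([U,V,N])).round(2))
c=camera("wrist"); cv2.imwrite("pics/g1.png",c["image"][80:400,100:560])
E
```

```text
5.075 [-0.1  -0.16 80.12] 0.0
False
6.35 [ 0.05 -0.02 12.64] [ 0.73  0.64 -0.68  2.08  1.35  0.17 -0.59]
7.4167 -0.10041419927747343 0.0 [ 0.2 -0.1  0.9] [-0.10818673  0.54045187 -0.03420427] [ 2.000e-02 -1.000e-02  1.251e+01]
```

View pics/g1.png

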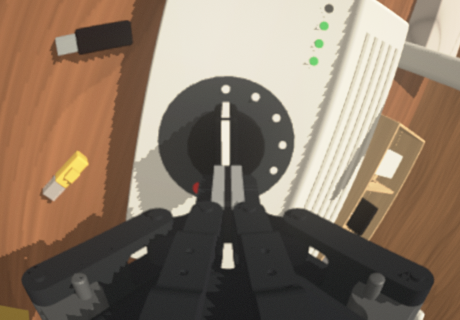

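The fingers shut fully without catching the bar. They are in line with it but seem to sit past its tail, or above it. I'll check from the side.

```bash
python3 - <<'E'
from workcell import *
from h import *
s=read_state(); print(s["eef_pos"],B,s["tool_rot"].round(2).tolist())
c=camera("side"); im=c["image"][150:310,260:460]; cv2.imwrite("pics/s2.png",cv2.resize(im,None,fx=3.5,fy=3.5,interpolation=2))
T=np.linalg.inv(c["cam_to_world"])
for nm,p in(("tcp",s["eef_pos"]),("axis0",B),("axis40",B+40*N)):
    x=T[:3,:3]@p+T[:3,3]; uv=np.array([c["cx"]-c["fx"]*x[0]/x[2],c["cy"]+c["fy"]*x[1]/x[2]]); print(nm,uv,(uv-[260,150])*3.5)
E
```

```text
[ 630.62355948 -128.2202795    77.39790363] [ 636.75722013 -127.04408494   66.5669873 ] [[-0.4, 0.77, 0.49], [0.91, 0.41, 0.09], [-0.13, 0.48, -0.87]]
tcp [350.48452015 232.59227077] [316.69582052 289.07294771]
axis0 [352.55557334 234.84324006] [323.9445067  296.95134022]
axis40 [345.78238351 227.49109508] [300.23834229 271.21883279]
```

View pics/s2.png

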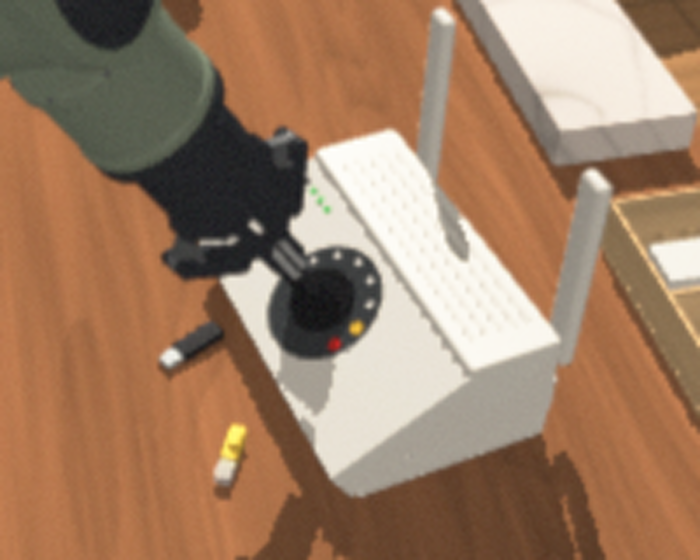

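The side view shows shut fingers ending at about (300,275) in the crop, right where the top of the bar should be. I'll measure the tip and bar-top heights from the wrist range image.

```bash
python3 - <<'E'
from workcell import *
from h import *
M=np.column_stack([U,V,N]); a=np.radians(105); X=np.array([np.cos(a),np.sin(a),0]);Y=np.array([-np.sin(a),np.cos(a),0])
K=M@np.column_stack([X,Y,[0,0,1]])   # knob frame: x along line, y left of it, z out
def wcloud(c):
    v,u=np.mgrid[0:400,0:640]; d=np.stack([(u-c["cx"]),(v-c["cy"])],-1)/c["fx"]; r=np.hypot(d[...,0],d[...,1])+1e-9
    k=np.tan(r)/r; z=c["range_z"]; p=np.stack([d[...,0]*k*z,-d[...,1]*k*z,-z],-1); T=c["cam_to_world"]; return p@T[:3,:3].T+T[:3,3]
c=camera("wrist"); P=(wcloud(c)-B)@K
s=read_state(); print("tcp",(s["eef_pos"]-B)@K, s["finger_gap"])
for u in (318,326,328,334,340):
    print("col",u)
    for v in range(176,300,8): print(v,P[v,u].round(1).tolist(),c["image"][v,u].tolist(),end=" | ")
    print()
c=camera("side"); P=(cloud(c)-B)@K
m=(np.hypot(P[...,0],P[...,1])<45)&(P[...,2]>3)&(P[...,2]<80); v,u=np.nonzero(m)
print("side")
for vv in range(v.min(),v.max()+1,3):
    for uu in range(u.min(),u.max()+1,3):
        if m[vv,uu]: print((uu,vv),P[vv,uu].round(0).astype(int).tolist(),end=" ")
    print()
E
```

```text
tcp [-1.58828027e-02 -2.07885147e-03  1.24972233e+01] -0.0465973418425999
col 318
176 [33.8, 5.3, 0.1] [77, 82, 81] | 184 [31.0, 5.0, 10.1] [59, 63, 64] | 192 [30.8, 4.5, 27.7] [47, 52, 54] | 200 [29.1, 4.3, 37.6] [48, 52, 55] | 208 [25.6, 4.2, 40.3] [44, 47, 49] | 216 [20.6, 4.3, 39.2] [42, 45, 47] | 224 [16.5, 4.3, 40.3] [42, 45, 46] | 232 [11.3, 4.4, 39.1] [40, 43, 45] | 240 [6.9, 4.4, 39.9] [40, 42, 45] | 248 [10.6, 3.9, 57.7] [155, 164, 168] | 256 [11.3, 3.6, 67.7] [155, 165, 168] | 264 [12.2, 3.4, 76.9] [156, 166, 169] | 272 [11.9, 3.2, 83.4] [154, 163, 167] | 280 [11.6, 3.0, 89.1] [156, 165, 169] | 288 [12.4, 2.8, 96.2] [51, 51, 52] | 296 [12.6, 2.7, 102.0] [52, 52, 51] | 
col 326
176 [33.9, 0.2, 0.5] [77, 81, 82] | 184 [32.2, 0.1, 14.7] [221, 234, 240] | 192 [31.8, 0.0, 31.4] [219, 233, 239] | 200 [29.6, 0.0, 39.1] [153, 168, 176] | 208 [25.7, 0.0, 40.8] [227, 240, 244] | 216 [20.9, 0.0, 39.8] [226, 239, 244] | 224 [16.6, 0.0, 40.7] [226, 240, 244] | 232 [12.1, 0.0, 41.0] [226, 239, 244] | 240 [7.5, 0.0, 41.3] [226, 239, 243] | 248 [11.4, -0.0, 59.3] [50, 51, 53] | 256 [11.8,
[... 2315 characters left out ...]
7) [-10, 5, 61] (346, 227) [3, -2, 37] (352, 227) [14, -14, 6] (355, 227) [6, -19, 6] 
(343, 230) [3, 9, 37] (346, 230) [-6, 5, 40] (349, 230) [-12, 0, 39] (352, 230) [7, -8, 6] (355, 230) [1, -13, 5] (358, 230) [-9, -18, 8] 
(343, 233) [23, 13, 6] (346, 233) [-8, 10, 34] (349, 233) [-20, 6, 40] (352, 233) [-20, 0, 31] (355, 233) [-5, -7, 4] (358, 233) [-14, -12, 6] 
(346, 236) [10, 13, 4] (349, 236) [-10, 10, 20] (352, 236) [-18, 5, 22] (358, 236) [-20, -6, 5] 
(343, 239) [10, 25, 6] (346, 239) [3, 19, 4] (349, 239) [-6, 15, 7] (352, 239) [-15, 10, 9] (355, 239) [-19, 5, 5] (358, 239) [-26, 0, 5] 
(346, 242) [-2, 25, 3] (349, 242) [-11, 20, 5] (352, 242) [-20, 16, 7] (355, 242) [-25, 11, 5]
```

The bar is just where I modelled it: top at 40, head at x=31 and centred. The fingertips, though, end about 45–57 mm above the face, not at the reported TCP height of 12.5. So the real fingers fall well short of the stated TCP. I'll find the offset by gently touching the bar top with the shut fingers.

```bash
python3 - <<'E'
from workcell import *
from h import *
M=np.column_stack([U,V,N]); f0=read_state()["ft_force"]
print(movel(list(B-N*8),frame=rot(105),max_speed=15,guard=3))
s=read_state(); print(s["time"],((s["eef_pos"]-B)@M).round(2),((s["ft_force"]-f0)@M).round(2),s["finger_gap"])
E
```

```text
True
8.5167 [-0.21  0.09 -1.48] [ 2.21 -2.44  2.84] 0.016087782882054848
```

```bash
python3 - <<'E'
from workcell import *
from h import *
M=np.column_stack([U,V,N]); wait(.2); s=read_state(); print(s["ft_force"],(s["ft_force"]@M).round(2),((s["eef_pos"]-B)@M).round(2))
c=camera("wrist"); cv2.imwrite("pics/g2.png",cv2.resize(c["image"][170:330,240:440],None,fx=3.5,fy=3.5,interpolation=2))
c=camera("side"); cv2.imwrite("pics/s3.png",cv2.resize(c["image"][190:270,310:410],None,fx=6,fy=6,interpolation=2))
E
python3 -c "
import cv2,numpy as np
a=cv2.imread('pics/g2.png');b=cv2.imread('pics/s3.png');a=cv2.resize(a,(400,320));b=cv2.resize(b,(400,320));cv2.imwrite('pics/m.png',np.hstack([a,b]))"
```

```text
[-0.38673156 -0.04395042  3.31485521] [1.32 0.03 3.06] [-0.24  0.08 -1.25]
```

View pics/m.png

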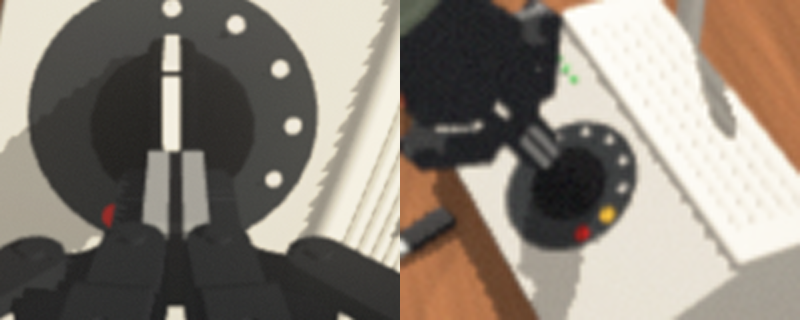

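The shut fingertips rest on the bar top with the TCP at −1.3, so the real tips lie about 41 mm behind the TCP. I'll back off, open, and go 41 mm deeper so the tips stand about 19 mm above the face, then clamp.

```bash
python3 - <<'E'
from workcell import *
from h import *
M=np.column_stack([U,V,N])
movel(list(B+N*20),frame=rot(105),max_speed=80); open_gripper(); wait(.1)
print(movel(list(B-N*22),frame=rot(105),max_speed=50,guard=8))
s=read_state(); print(s["time"],((s["eef_pos"]-B)@M).round(2),(s["ft_force"]@M).round(2),s["qpos"].round(2))
clamp(); wait(.2); s=read_state()
print(s["time"],s["finger_gap"],s["gripper_force"],(s["ft_force"]@M).round(2),(s["torque"]@M).round(2),((s["eef_pos"]-B)@M).round(2))
E
```

```text
False
11.1083 [  0.07  -0.09 -21.82] [-0.19 -0.02  1.09] [ 0.7   0.72 -0.67  2.05  1.61  0.2  -0.84]
11.9583 12.356483294123116 61.01676642894745 [-4.32 -1.11  2.88] [-0.13  1.5   0.01] [ -0.69  -0.19 -22.03]
```

```bash
python3 - <<'E'
from workcell import *
from h import *
M=np.column_stack([U,V,N])
def rep(t):
    s=read_state(); x=s["tool_rot"][:,0]
    print(t,round(s["time"],2),"pos",((s["eef_pos"]-B)@M).round(2),"F",(s["ft_force"]@M).round(1),"T",(s["torque"]@M).round(2),"L",np.degrees(np.arctan2(x@V,x@U)).round(1),"gap",round(s["finger_gap"],1),"j7",s["qpos"][6].round(2))
print(movel(list(B-N*27.3),frame=rot(105),max_speed=20,guard=14)); wait(.15); rep("pressed")
q=np.array(read_state()["qpos"]); q0=q.copy(); 
q[6]-=np.radians(45); goto_joints(list(q)); rep("45")
E
```

```text
True
pressed 12.43 pos [ -0.8   -0.25 -26.82] F [-1.9  0.  18.3] T [ 0.2   0.57 -0.03] L 105.0 gap 12.3 j7 -0.86
45 13.22 pos [ -0.25  -0.44 -26.58] F [-11.   -1.9   7.4] T [-0.18  3.68  0.03] L 60.1 gap 12.4 j7 -1.65
```

```bash
cat > r.py <<'E'
from workcell import *
from h import *
M=np.column_stack([U,V,N])
def rep(t):
    s=read_state(); x=s["tool_rot"][:,0]
    print(t,round(s["time"],2),"pos",((s["eef_pos"]-B)@M).round(2),"F",(s["ft_force"]@M).round(1),"T",(s["torque"]@M).round(2),"L",np.degrees(np.arctan2(x@V,x@U)).round(1),"gap",round(s["finger_gap"],1),"j7",s["qpos"][6].round(2))
E
python3 - <<'E'
from r import *
q=np.array(read_state()["qpos"]); q[6]-=np.radians(45.1); goto_joints(list(q)); wait(.1); rep("90")
p=read_state()["eef_pos"]
movel(list(p+N*6),max_speed=30); rep("out")
open_gripper(); wait(.1); rep("open")
movel(list(B+N*25),frame=rot(15),max_speed=100); rep("up")
q=np.array(read_state()["qpos"]); q[6]+=np.pi; goto_joints(list(q)); rep("half turn")
c=camera("wrist"); np.savez("w5.npz",**c); cv2.imwrite("pics/w5.png",c["image"][60:360,80:560])
E
```

```text
90 14.12 pos [  0.57  -0.27 -26.36] F [ 0.4 -0.3  7. ] T [0.12 0.19 0.02] L 15.0 gap 12.2 j7 -2.43
out 14.48 pos [  0.37  -0.18 -21.07] F [  0.8  -2.8 -26.1] T [-0.32  0.15  0.02] L 15.0 gap 12.6 j7 -2.39
open 15.28 pos [  0.53  -0.28 -20.35] F [-0.4 -0.8 -0.1] T [ 0.03  0.55 -0.05] L 15.0 gap 85.6 j7 -2.39
up 15.88 pos [-0.03 -0.28 24.81] F [-1.1  0.4 -0.2] T [-0.01  0.56  0.01] L 15.0 gap 85.3 j7 -2.1
half turn 18.64 pos [-0.07 -0.24 24.77] F [-0.1  0.2  0.4] T [-0.01  0.52  0.02] L -165.0 gap 85.5 j7 1.04
```

View pics/w5.png

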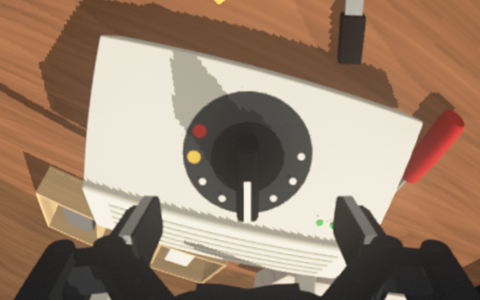

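The white line points straight up the tool axis at the dot 15° left, with three clicks left to yellow at (194,157). I'll re-grip half a turn round, press, and turn the last 90°.

```bash
python3 - <<'E'
from r import *
C=B+.3*U-.2*V
print(movel(list(C-N*22),frame=rot(195),max_speed=60,guard=8)); rep("down")
clamp(); wait(.1); rep("grip")
print(movel(list(C-N*27.3),frame=rot(195),max_speed=20,guard=14)); wait(.15); rep("pressed")
q=np.array(read_state()["qpos"])
if abs(q[6]-np.pi/2)<2.45 and q[6]-np.pi/2>-2.5:
    q[6]-=np.radians(45); goto_joints(list(q)); rep("45")
    q=np.array(read_state()["qpos"]); x=read_state()["tool_rot"][:,0]; L=np.degrees(np.arctan2(x@V,x@U))%360
    q[6]-=np.radians(L-105); goto_joints(list(q)); wait(.3); rep("90")
E
```

```text
False
down 19.62 pos [  0.35  -0.28 -21.79] F [-0.  -0.6  0.1] T [-0.03  0.54 -0.03] L -165.0 gap 85.2 j7 0.75
grip 20.38 pos [  0.36  -0.4  -21.93] F [ 1.1 -1.4  2.5] T [-0.31  0.52  0.03] L -165.0 gap 12.8 j7 0.75
True
pressed 20.84 pos [  0.39  -0.44 -26.91] F [-0.3  0.  17.6] T [0.2  0.59 0.02] L -165.0 gap 12.9 j7 0.72
45 21.64 pos [  1.16  -1.94 -26.82] F [ 6.3 -6.2  5.7] T [-1.41 -0.84  0.01] L 150.0 gap 12.9 j7 -0.06
90 22.74 pos [  0.07  -3.25 -26.97] F [-4.8 -5.1  7.4] T [-1.11  1.43 -0.03] L 104.9 gap 12.5 j7 -0.85
```

```bash
python3 - <<'E'
from r import *
p=read_state()["eef_pos"]
movel(list(p+N*5),max_speed=30); rep("out")
open_gripper(); wait(.1); rep("open")
movel(list(B+N*100),max_speed=120); rep("up")
c=camera("wrist"); np.savez("w6.npz",**c); cv2.imwrite("pics/w6.png",c["image"][60:360,80:560])
from meas import measure; print(measure(c))
E
```

```text
out 23.07 pos [ 2.000e-02 -3.270e+00 -2.201e+01] F [-1.  -0.9  4. ] T [-0.29  0.56  0.02] L 105.0 gap 12.7 j7 -0.82
open 23.87 pos [  0.06  -3.26 -21.96] F [-0.3  0.4 -0.6] T [0.02 0.5  0.01] L 105.0 gap 85.5 j7 -0.82
up 25.03 pos [-0.1   0.11 99.63] F [-0.1 -0.4 -0.3] T [-0.01  0.49  0.02] L 105.0 gap 85.2 j7 -0.22
{'red': array([ -6.34827896, -34.96689927]), 'white': [(array([  3.5, -38.8]), array([  0.8, -22.3]), np.int32(942)), (array([40.8, -7.4]), array([32.8,  4.6]), np.int32(36)), (array([ 30.9, -25. ]), array([ 24.3, -10.4]), np.int32(36))], 'line': (np.float32(1.4), np.float32(0.83452445), np.float32(-22.404379))}
```

View pics/w6.png

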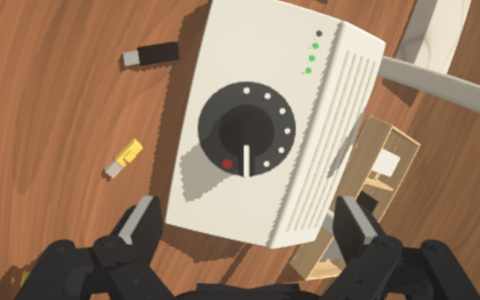

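The line at (247,160) now covers the yellow dot. Red shows at (227,163), all the white dots are clear, and nothing else has moved. The gripper is clear, so I'm handing in.

```bash
python3 -c "
from workcell import *
wait(.3); print(finish_job())"
```

```text
the job is handed in; nothing more can be done
None
```

The dial was turned from the first dot to the yellow one in two 90° grips and released. The last picture showed its white line over the yellow dot, short of red, and nothing else moved. I handed the job in at about 25 s of the 48 s limit, but no verdict came back.

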